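Clear the fixture plate and find its blind bore

TASK

The drilled plate was not finished: one of its three bores is blind, and a mould half has been left lying over them. Lift the mould half off (do not drag it across the ground face), set it down gently and flat on the black rubber mat, then probe the bores with the test pin from the wooden stand and leave the pin standing in the blind bore, on its bottom, as a flag for the driller. Leave the mould lid and the small mould block where they are.

Things in the scene. Friction and masses are not known exactly. Their poses are not given: they have to be found in the camera images.
- drilled_plate: fixed steel plate 60 x 130 x 40 mm high with three vertical bores along its long centre line. Origin: centre of its underside, on the bench; y along the 130 mm, z up. Two bores go through to the bench (40 mm); one, any of the three, is blind: 24 mm deep, its flat floor 16 mm above the bench. The mould half covers them all at the start.
- bore_1 (a point): centre of the mouth of one end bore, on the plate's top face, at -32 mm along the plate's own y. 12 mm across with a 2 mm chamfer round the mouth. It is either drilled through or blind; that varies from run to run.
- bore_2 (a point): centre of the mouth of the middle bore, on the plate's top face, at 0 mm along the plate's own y. 12 mm across with a 2 mm chamfer round the mouth. It is either drilled through or blind; that varies from run to run.
- bore_3 (a point): centre of the mouth of the other end bore, on the plate's top face, at +32 mm along the plate's own y. 12 mm across with a 2 mm chamfer round the mouth. It is either drilled through or blind; that varies from run to run.
- mould_half: loose aluminium mould half, a pale rectangular block 45 x 100 x 30 mm high with a cavity in its top, 0.5 to 1.0 kg, lying flat on top of the plate (its underside 40 mm above the bench) roughly along the plate. Origin: centre of its underside; y along its 100 mm, z up. Grip it across the 45 mm.
- mat: black rubber bench mat, fixed, 130 x 180 x 4 mm thick, flat on the bench. Origin: centre of its underside; y along its 180 mm.
- pin_stand: fixed wooden block 50 x 50 x 30 mm high that holds the test pin upright in a 10.5 mm hole, 22 mm deep, in its middle. Origin: centre of its underside.
- test_pin: loose steel test pin, 88 mm long, 60 g: 9 mm shank 54 mm long with a chamfered tip, then a ribbed round grip 18 mm across, 34 mm tall. Origin: tip, on the axis; z from tip to grip. It starts upright in the stand, tip 8 mm above the bench, leaning a degree or two at most. In the blind bore its grip stands 30 mm clear of the plate, in a through bore (tip on the bench) 14 mm.
- mould_lid: bystander: loose flat mould lid 50 x 75 x 34 mm with four guide pins pointing up; origin at the centre of its underside
- small_mould: bystander: loose small mould block 36 x 50 x 34 mm with a hole in its top; origin at the centre of its underside
Mind the look-alikes: they are no part of the job. There is more than one size of the test_pin; the job needs the middle-sized.

How it is judged:
By the outcome, as a careful person would: the job done as asked, in the order asked, and still so for the second after the job is handed in, with the robot touching nothing.
It also fails if it takes over 61 s, if anything falls off the work surface, if the arm or the gripper's body presses on something with over 40 N, if the wrist force passes 120 N, or if a joint passes its speed limit or range.

ROBOT

A 7-joint arm with a two-finger parallel gripper is mounted at the origin on a cart in front of the work surface, level with it; the furniture and walls round the work are solid. World frame = base frame: x ahead of the robot, y to its left, z up, the work surface at z = 0. Lengths are in m, angles in rad, forces in N, time in s.
With the tool pointing down it reaches from about 0.425 to 0.925 m from the base axis. Payload 6.8 kg.
Tool frame: the origin (TCP) lies midway between the tips of the shut fingers; the grasp point (between the pads) lies r.grip_point_offset behind it (r.grip_point_offset is the distance from the TCP to the grasp point, in m); z points along the fingers, y is the direction in which the jaws open and shut (so a half turn about z gives the same grasp; the last joint's range is limited). The gripper opens to 85 mm and grips with 20 to 120 N. Pads are 22 mm wide; open, the fingers measure 114 mm over their backs; the gripper's body (76 mm by 85 mm) begins 54 mm behind the grasp point. The pads swing forward as they close: fully open they stand 13 mm farther back than shut.
Start: joints at [1.062, 0.477, 0.022, 1.555, -0.011, 1.109, -0.083], TCP at [0.263, -0.622, 0.211] pointing down, gripper open.
Joint ranges: [-2.96, 2.96], [-0.34, 2.1], [-1.41, 1.46], [0.24, 2.44], [-1.37, 4.51], [0.17, 1.92], [-2.96, 2.96]. Speed limits (rad/s): [2.39, 2.39, 3.14, 3.14, 3.14, 3.14, 3.14].

INTERFACE

Orientations are given as a rotation vector (axis times angle).
In Python, from bench import r gives the robot as it stands. The module is installed in compiled form; this text tells all that it offers.
- The arm moves only by the tool play_rows, never from a script. Its argument "deltas" is a list of rows, each a list of 3 entries, a list of its own where there are three numbers: the finger opening in mm, from 0 to 85.4, then the shift along the tool's x, y, z in mm, then the turn, a rotation vector about the tool's x, y, z in rad. A call has 1 to 8 rows; each row is the pose to reach, as a shift and turn from the pose measured when the call began, along the tool's axes at that moment; what a row does not reach only later rows make up. A row lasts 1/8 s, in which the tool goes at most 62.5 mm and 10.7 degrees, less where a joint would pass 70% of its speed; a pose out of reach is approached as far as the arm can. A call with a gripper value outside its range is refused whole. The fingers move at their own pace and stop on an object; "squeeze" is the grip in N (left out, the last holds). Time passes only in rows, so rows that repeat a pose let the fingers close. It gives the time, the measured TCP pose, the force and the opening at its end, in the units of the state.
- r.get_obs(): the state, without advancing time (a new reading comes with each control period).
- r.grab_frame(name): name is "scene" or "top"; returns (picture, depth): 420x560x3 uint8, red, green, blue; 420x560 float32, m along the optical axis (not along the pixel's ray), 0 where there is no reading.
- r.camera_model(name): a dict with "mtx" (3x3 intrinsics, pixels), "rvec" (rotation vector, rad) and "tvec" (3), from world to camera coordinates, as OpenCV has them. Camera axes: x right, y down, z forward; pixel columns grow to the right and rows downward; lengths in m; the calibration is good to about 2 mm. A picture is of the moment at which its call begins. camera_model takes no time and is no camera call.
- r.hand_in(): hands the job in, once; it reports no verdict.
The state is a dict: "clock": time; "joints": joint angles; "qvel": joint speeds; "tau": joint torques, N m; "tcp_pos": TCP position; "orientation": TCP orientation; "contact_force": force on the tool from outside, world axes, zero at the start; "moment": the same for the moment, N m; "grip_width": finger opening in m.
Only numpy, scipy, OpenCV 4.12 (cv2) and the standard library are available. Lean on these libraries where they do the work, as an engineer would, in place of code of your own. Each camera call takes 0.05 s, during which the arm holds its last target. There are 200 camera calls.

## Working session

There is one attempt and no reset: what is moved stays moved. The work goes in short steps, Python scripts to look and compute and a tool call to move; the robot and the scene stay as the last step left them, time stands still between calls to the robot, and variables do not carry over. Pictures are saved under pics/ and viewed, about 8 in all and at most 12, crops included, and the job is handed in when it is done.

Besides the shell and the picture viewer there is one more tool, called after "Call:" as a command line: name --argument value ..., lists and objects as JSON in quotes. play_rows: Moves the arm, as the interface text tells. Its arguments: {"type":"object","properties":{"deltas":{"type":"array"},"squeeze":{"type":"number"}},"required":["deltas"]}

```bash
mkdir -p pics; cat > h.py <<'E'
import numpy as np, cv2
from bench import r
def cam(n):
    m=r.camera_model(n); R=cv2.Rodrigues(np.array(m["rvec"],float))[0]
    return np.array(m["mtx"],float),R,np.array(m["tvec"],float).ravel()
def ray(n,uv,z):
    K,R,t=cam(n); c=-R.T@t; d=R.T@np.linalg.inv(K)@np.array([uv[0],uv[1],1.])
    return c+d*(z-c[2])/d[2]
def cloud(n,dep):
    K,R,t=cam(n); v,u=np.mgrid[:dep.shape[0],:dep.shape[1]]
    p=np.stack([(u-K[0,2])/K[0,0]*dep,(v-K[1,2])/K[1,1]*dep,dep],-1)
    return (p-t)@R
def pix(n,p):
    K,R,t=cam(n); q=K@(R@np.array(p,float)+t); return q[:2]/q[2]
def save(f,img): cv2.imwrite("pics/"+f,img[...,::-1])
E
python3 - <<'E'
from h import *
for n in("scene","top"):
    p,d=r.grab_frame(n); save(n+"0.png",p); np.savez(n+"0",p=p,d=d); K,R,t=cam(n); print(n,K[0,0],-R.T@t,R[2])
o=r.get_obs(); print(o, r.grip_point_offset)
E
```

```text
scene 534.5037443163305 [-0.12082219  0.37449635  0.44337561] [ 0.74851737 -0.52735279 -0.40202087]
top 414.02216066787435 [ 0.48293237 -0.09993499  0.91381451] [ 0.06122447  0.01793879 -0.99796281]
{'clock': 0.1, 'joints': array([ 1.06186552,  0.47775246,  0.02233939,  1.55634841, -0.01151132,
        1.10930575, -0.08307417]), 'qvel': array([-0.00065047, -0.00160099,  0.00159704, -0.00079998,  0.00108634,
       -0.00113932,  0.00112692]), 'tau': array([ 4.40489181e-03, -5.97754669e+01,  1.61313515e+00, -2.81950986e+01,
        1.27392050e-02,  5.03507996e-03, -4.42903706e-05]), 'tcp_pos': array([ 0.26314292, -0.62097413,  0.20970118]), 'orientation': array([-3.07710301e+00, -6.25160619e-01,  6.98434945e-04]), 'contact_force': array([ 0.51476555, -0.38833141,  0.9341937 ]), 'moment': array([-0.00635055,  0.00228182, -0.01909475]), 'grip_width': 0.08559875710675867} 0.0187
```

View pics/scene0.png

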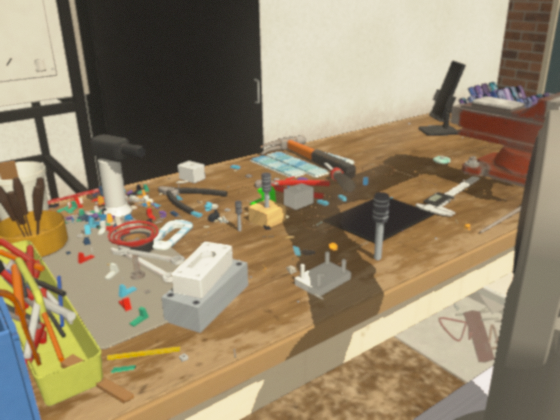

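View pics/top0.png

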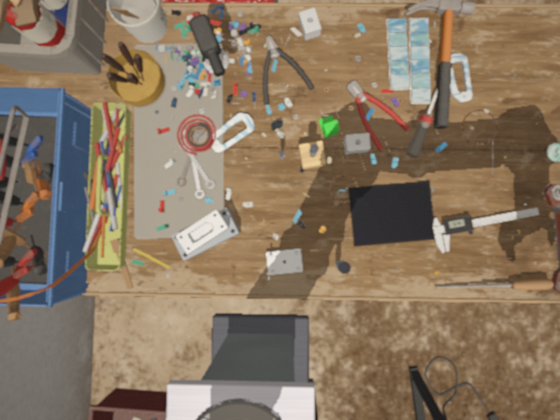

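The scene view shows the plate and mould at (207,280), the stand and middle pin at (266,205), the tall pin at (380,225) and the small pin at (239,215). In the top view the mould is at (205,233), the mat at (392,213), the stand at (312,154), the lid at (284,262), the small block at (357,143) and the big pin at (344,267).

```bash
python3 - <<'E'
from h import *
from scipy import ndimage as nd
T=np.load("top0.npz"); S=np.load("scene0.npz")
ct=cloud("top",T['d']); cs=cloud("scene",S['d'])
def rect(P):
    (c,s,a)=cv2.minAreaRect((P[:,:2]*1000).astype(np.float32)); return np.round(c,1),np.round(s,1),round(a,1),len(P)
def blob(c,box,z0,z1):
    u0,u1,v0,v1=box; q=c[v0:v1,u0:u1].reshape(-1,3); return q[(q[:,2]>z0)&(q[:,2]<z1)]
def big(mask):
    l,n=nd.label(mask); s=nd.sum(mask,l,range(1,n+1)); return l==1+np.argmax(s)
print("table z",np.median(ct[190:200,330:340,2]))
# top: heights
for nm,box,zs in [("mould",(165,245,200,268),(.06,.08)),("plate",(165,245,200,268),(.032,.05)),("stand",(295,326,138,172),(.02,.04)),("pin",(295,330,138,172),(.06,.13)),("lid",(262,306,246,278),(.015,.06)),("smallm",(342,374,130,156),(.015,.06)),("bigpin",(330,360,255,280),(.05,.2)),("smallpin",(272,292,130,165),(.02,.2))]:
    P=blob(ct,box,*zs); 
    if len(P)>4: print(nm,rect(P),"zmed",np.median(P[:,2]).round(4),P[:,2].max().round(3))
g=T['p'].max(2)<40
m=np.zeros(g.shape,bool); m[178:250,345:438]=g[178:250,345:438]; m=big(m)
v,u=np.where(m); print("mat",rect(np.array([ray("top",(a,b),.004) for a,b in zip(u,v)])))
for nm,box,zs in [("mouldS",(160,255,235,330),(.062,.08)),("pinS",(255,278,170,200),(.055,.13)),("standS",(245,290,195,230),(.025,.035))]:
    P=blob(cs,box,*zs); print(nm,rect(P),np.median(P[:,2]),P[:,2].max())
a=cv2.resize(T['p'][120:285,160:445],None,fx=2.8,fy=2.8,interpolation=3)
b=cv2.resize(S['p'][160:330,150:420],None,fx=2.8,fy=2.8,interpolation=3)
save("c1.png",a[:, :]); save("c2.png",b)
E
```

```text
table z -0.0002884189881985279
mould (array([479.6,  77.8]), array([45.3, 99.9]), 34.0, 863) zmed 0.0689 0.074
plate (array([474.5,  77.8]), array([ 60.1, 131. ]), 27.6, 683) zmed 0.0392 0.05
stand (array([ 649.6, -148.9]), array([50.8, 50.1]), 10.5, 465) zmed 0.0295 0.035
pin (array([ 648.7, -148.9]), array([17. , 16.5]), 63.5, 83) zmed 0.0946 0.098
lid (array([415.9, -91.7]), array([41.5, 61.7]), 7.1, 39) zmed 0.0319 0.035
smallm (array([ 675.9, -245.8]), array([36.6, 50.2]), 4.4, 427) zmed 0.0331 0.038
bigpin (array([ 415.5, -207.9]), array([22.6, 23.1]), 2.8, 155) zmed 0.1149 0.119
smallpin (array([644. , -83.2]), array([ 8.5, 10.7]), 89.3, 31) zmed 0.0573 0.061
mat (array([ 569. , -248.9]), array([31.1, 62.6]), 48.5, 200)
mouldS (array([480.1,  79.9]), array([ 46.8, 103.6]), 34.5, 1361) 0.07098400406518009 0.07345408877866158
pinS (array([ 648.4, -146.2]), array([16.8, 17.7]), 89.9, 201) 0.08231288524212088 0.09892147557347646
standS (array([ 663.1, -165.8]), array([ 65.3, 110.6]), 32.0, 397) 0.03149336705529138 0.03431395091043302
```

View pics/c1.png

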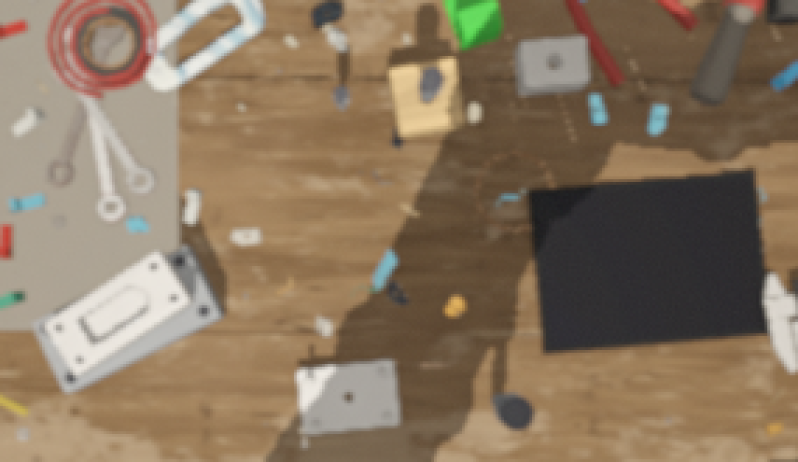

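The crop confirms the layout: stand at (425,95) with the pin leaning slightly, mat corners at (529,189), (752,170), (765,333), (545,352), and a caliper touching the mat's right edge.

```bash
cat >> h.py <<'E'
from scipy.spatial.transform import Rotation as Ro
def plan(*wps):
    """each wp: x,y,z (m), tool-y world angle deg; prints shift mm + turn about tool"""
    o=r.get_obs(); R0=Ro.from_rotvec(o["orientation"]); p0=o["tcp_pos"]
    print("t",round(o["clock"],2),"tcp",np.round(p0*1000,1),"yang",np.degrees(np.arctan2(*R0.as_matrix()[[1,0],[1,1]])).round(1),"w",round(o["grip_width"]*1000,1),"F",np.round(o["contact_force"],1))
    for x,y,z,a in wps:
        a=np.radians(a); Y=np.array([np.cos(a),np.sin(a),0]); Z=np.array([0,0,-1.]); X=np.cross(Y,Z)
        Rt=Ro.from_matrix(np.stack([X,Y,Z],1))
        print(np.round(R0.inv().apply(np.array([x,y,z])-p0)*1000,1).tolist(), np.round((R0.inv()*Rt).as_rotvec(),3).tolist())
E
python3 - <<'E'
from h import *
P=[ray("top",(160+a/2.8,120+b/2.8),.004) for a,b in [(529,189),(752,170),(765,333),(545,352)]]
print(np.round(P,3).tolist(),np.mean(P,0))
plan((.46,-.30,.2,-22),(.4798,.0785,.14,34))
E
```

```text
[[0.58, -0.233, 0.004], [0.598, -0.407, 0.004], [0.47, -0.416, 0.004], [0.453, -0.246, 0.004]] [ 0.52527899 -0.32561612  0.004     ]
t 0.1 tcp [ 263.1 -621.   209.7] yang -67.0 w 85.6 F [ 0.5 -0.4  0.9]
[306.5, -218.7, 10.0] [-0.002, -0.001, -0.786]
[472.4, -559.4, 70.6] [-0.001, -0.001, -1.763]
```

Call:
play_rows --deltas '[[85,[60,-40,2],[0,0,-0.15]],[85,[115,-80,4],[0,0,-0.3]],[85,[170,-120,6],[0,0,-0.45]],[85,[220,-160,8],[0,0,-0.6]],[85,[270,-190,9],[0,0,-0.7]],[85,[306,-219,10],[0,0,-0.79]],[85,[325,-260,10],[0,0,-0.9]],[85,[345,-305,10],[0,0,-1.0]]]'

```text
clock: 1.1
tcp_pos: [0.4618, -0.2037, 0.1998]
orientation: [-2.396, -2.028, -0.0]
contact_force: [1.0, 1.0, -0.3]
grip_width: 0.0854
```

```bash
python3 -c "
from h import *
plan((.47,-.05,.16,15),(.4798,.0785,.12,34))"
```

```text
t 1.1 tcp [ 461.8 -203.7  199.8] yang -9.5 w 85.4 F [ 1.   1.  -0.3]
[152.9, -17.3, 40.1] [-0.001, -0.002, -0.428]
[281.2, -28.8, 80.3] [-0.001, -0.002, -0.759]
```

Call:
play_rows --deltas '[[85,[50,-6,10],[0,0,-0.14]],[85,[100,-12,25],[0,0,-0.28]],[85,[153,-17,40],[0,0,-0.43]],[85,[205,-22,55],[0,0,-0.57]],[85,[250,-26,70],[0,0,-0.7]],[85,[281,-29,80],[0,0,-0.76]],[85,[281,-29,80],[0,0,-0.76]],[85,[281,-29,80],[0,0,-0.76]]]'

```text
clock: 2.1
tcp_pos: [0.4793, 0.0775, 0.1201]
orientation: [-1.475, -2.772, -0.0]
contact_force: [-0.3, 0.2, 0.3]
grip_width: 0.0852
```

```bash
python3 -c "
from h import *
p,d=r.grab_frame('scene'); save('s1.png',cv2.resize(p[180:340,130:290],None,fx=3.5,fy=3.5))
plan((.4798,.0785,.04,34.2))"
```

```text
t 2.15 tcp [479.5  77.  120.3] yang 33.9 w 85.3 F [-0.3 -0.3  0.3]
[0.9, 1.1, 80.3] [-0.001, -0.002, -0.005]
```

View pics/s1.png

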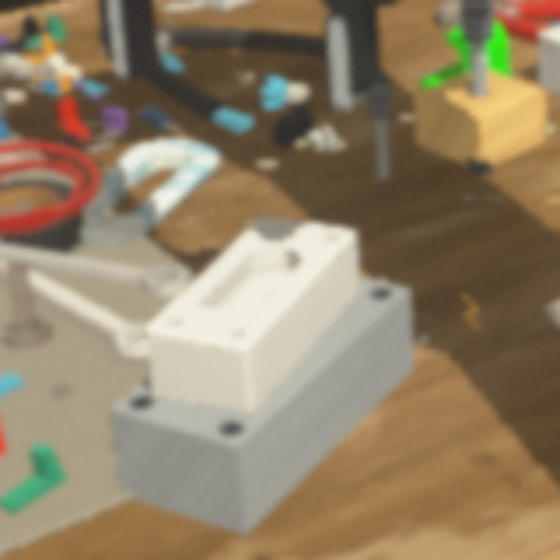

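The fingers, at (130,40) and (350,50), straddle the mould at (250,310). The screw holes at the plate corners are not the bores. I'll descend and grip next.

Call:
play_rows --deltas '[[85,[0.5,1,25],[0,0,0]],[85,[0.5,1,50],[0,0,0]],[85,[0.5,1,68],[0,0,0]],[85,[0.5,1,77],[0,0,0]],[85,[0.5,1,79],[0,0,0]],[70,[0.5,1,79],[0,0,0]],[60,[0.5,1,79],[0,0,0]],[52,[0.5,1,79],[0,0,0]]]' --squeeze 40

```text
clock: 3.15
tcp_pos: [0.4803, 0.0782, 0.0417]
orientation: [-1.477, -2.772, -0.001]
contact_force: [-0.2, -0.1, 0.6]
grip_width: 0.052
```

Call:
play_rows --deltas '[[48,[0,0,0],[0,0,0]],[44,[0,0,0],[0,0,0]],[35,[0,0,0],[0,0,0]],[35,[0,0,0],[0,0,0]],[35,[0,0,0],[0,0,0]]]' --squeeze 70

```text
clock: 3.78
tcp_pos: [0.4804, 0.0781, 0.0425]
orientation: [-1.477, -2.772, -0.0]
contact_force: [-2.7, -1.8, 10.7]
grip_width: 0.0425
```

Call:
play_rows --deltas '[[35,[0,0,-3],[0,0,0]],[35,[0,0,-8],[0,0,0]],[35,[0,0,-20],[0,0,0]],[35,[0,0,-40],[0,0,0]],[35,[0,0,-70],[0,0,0]],[35,[0,0,-100],[0,0,0]],[35,[0,0,-125],[0,0,0]],[35,[0,0,-130],[0,0,0]]]'

```text
clock: 4.78
tcp_pos: [0.4813, 0.0784, 0.1743]
orientation: [1.476, 2.771, 0.003]
contact_force: [0.0, 0.2, -7.3]
grip_width: 0.0422
```

```bash
python3 -c "
from h import *
plan((.5,-.1,.17,20),(.525,-.324,.17,5))"
```

```text
t 4.78 tcp [481.3  78.4 174.3] yang 33.9 w 42.2 F [ 0.   0.2 -7.3]
[-158.5, -84.0, 4.2] [0.003, 0.001, 0.243]
[-358.3, -188.3, 4.2] [0.003, 0.0, 0.505]
```

Call:
play_rows --deltas '[[35,[-25,-13,0],[0,0,0.04]],[35,[-65,-34,2],[0,0,0.1]],[35,[-112,-59,2],[0,0,0.17]],[35,[-160,-84,3],[0,0,0.24]],[35,[-208,-109,3],[0,0,0.31]],[35,[-255,-134,4],[0,0,0.38]],[35,[-300,-158,4],[0,0,0.44]],[35,[-335,-177,4],[0,0,0.48]]]'

```text
clock: 5.78
tcp_pos: [0.5201, -0.3007, 0.1685]
orientation: [-2.097, -2.339, -0.002]
contact_force: [0.8, 0.7, -7.3]
grip_width: 0.0423
```

Call:
play_rows --deltas '[[35,[-15,-5,0],[0,0,0.02]],[35,[-22,-8,0],[0,0,0.02]],[35,[-22,-8,0],[0,0,0.02]],[35,[-22,-8,0],[0,0,0.02]]]'

```text
clock: 6.28
tcp_pos: [0.515, -0.3214, 0.1685]
orientation: [-2.117, -2.32, -0.003]
contact_force: [1.3, -0.3, -8.7]
grip_width: 0.0422
```

```bash
python3 - <<'E'
from h import *
p,d=r.grab_frame('top'); save('t1.png',cv2.resize(p[150:300,150:450],None,fx=2.6,fy=2.6,interpolation=3)); np.savez("t1",p=p,d=d)
ps,ds=r.grab_frame('scene'); np.savez("s1",p=ps,d=ds); save('s2.png',ps)
c=cloud('top',d)
q=c[195:275,160:250].reshape(-1,3); q=q[(q[:,2]>.03)&(q[:,2]<.048)]
print(cv2.minAreaRect((q[:,:2]*1000).astype(np.float32)),np.median(q[:,2]))
# mould underside height from scene cloud
plan((.525,-.324,.05,5))
E
```

```text
((474.5990905761719, 77.4360580444336), (60.266483306884766, 130.15594482421875), 27.31858253479004) 0.03906861113597147
t 6.38 tcp [ 515.  -321.9  168.7] yang 5.2 w 42.2 F [ 0.5  0.  -6.9]
[-3.2, 9.6, 118.7] [0.001, -0.002, 0.004]
```

View pics/t1.png

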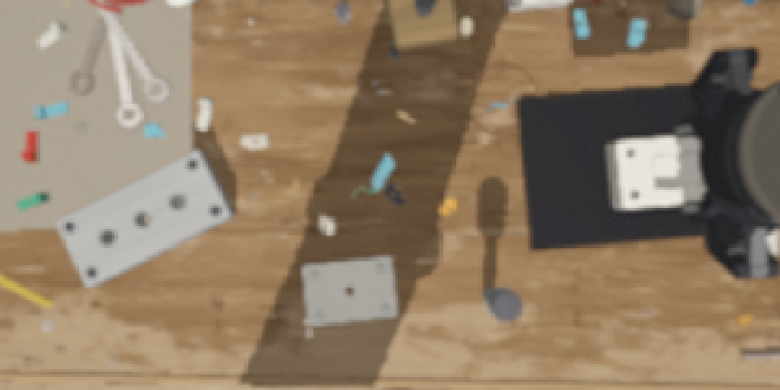

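View pics/s2.png

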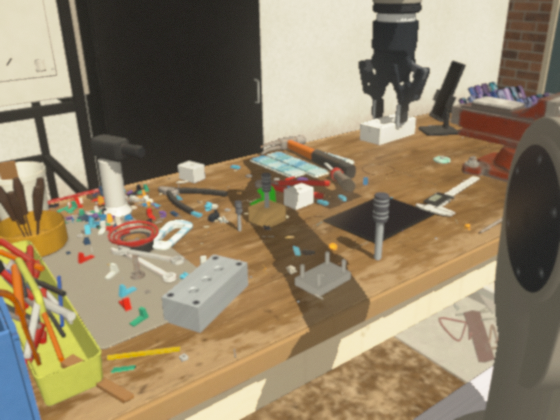

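Views show the three bores clear at crop pixels (107,237), (143,220) and (177,201), and the mould held level over the mat at (395,128) in the scene view. Lowering it now.

Call:
play_rows --deltas '[[35,[-2,8,25],[0,0,0]],[35,[-2,9,60],[0,0,0]],[35,[-2,9,95],[0,0,0]],[35,[-2,9,125],[0,0,0]],[35,[-2,9,142],[0,0,0]],[35,[-2,9,150],[0,0,0]],[35,[-2,9,154],[0,0,0]],[35,[-2,9,156],[0,0,0]]]'

```text
clock: 7.38
tcp_pos: [0.525, -0.3231, 0.0135]
orientation: [2.117, 2.319, 0.004]
contact_force: [-0.0, 0.4, -7.5]
grip_width: 0.0416
```

Call:
play_rows --deltas '[[35,[0,0,1],[0,0,0]],[35,[0,0,2],[0,0,0]],[35,[0,0,2],[0,0,0]]]'

```text
clock: 7.75
tcp_pos: [0.5251, -0.3232, 0.0117]
orientation: [2.117, 2.319, 0.004]
contact_force: [-0.8, -0.2, -7.7]
grip_width: 0.0424
```

Call:
play_rows --deltas '[[35,[0,0,1],[0,0,0]],[35,[0,0,2],[0,0,0]],[35,[0,0,3],[0,0,0]],[35,[0,0,3],[0,0,0]]]'

```text
clock: 8.25
tcp_pos: [0.525, -0.3232, 0.0085]
orientation: [2.117, 2.319, 0.003]
contact_force: [-0.4, 0.4, -7.9]
grip_width: 0.0425
```

Call:
play_rows --deltas '[[35,[0,0,0.7],[0,0,0]],[35,[0,0,1.4],[0,0,0]],[35,[0,0,1.4],[0,0,0]]]'

```text
clock: 8.62
tcp_pos: [0.525, -0.3232, 0.0071]
orientation: [2.117, 2.319, 0.003]
contact_force: [-0.1, -0.5, -8.0]
grip_width: 0.0423
```

Call:
play_rows --deltas '[[35,[0,0,0.5],[0,0,0]],[35,[0,0,1],[0,0,0]],[35,[0,0,1],[0,0,0]]]'

```text
clock: 9.0
tcp_pos: [0.5251, -0.3232, 0.0067]
orientation: [2.117, 2.319, 0.003]
contact_force: [-2.5, 1.3, 2.4]
grip_width: 0.0422
```

Call:
play_rows --deltas '[[35,[0,0,0.5],[0,0,0]],[35,[0,0,1],[0,0,0]],[35,[0,0,1],[0,0,0]]]'

```text
clock: 9.38
tcp_pos: [0.5251, -0.3233, 0.0066]
orientation: [2.117, 2.319, 0.003]
contact_force: [-5.0, 2.4, 8.8]
grip_width: 0.0424
```

Call:
play_rows --deltas '[[45,[0,0,0],[0,0,0]],[50,[0,0,0],[0,0,0]],[60,[0,0,0],[0,0,0]],[75,[0,0,0],[0,0,0]],[85,[0,0,0],[0,0,0]]]'

```text
clock: 10.0
tcp_pos: [0.5253, -0.3233, 0.0067]
orientation: [2.117, 2.319, 0.003]
contact_force: [-0.2, -0.2, 1.0]
grip_width: 0.0849
```

Call:
play_rows --deltas '[[85,[0,0,-10],[0,0,0]],[85,[0,0,-40],[0,0,0]],[85,[0,0,-90],[0,0,0]],[85,[0,0,-140],[0,0,0]],[85,[0,0,-175],[0,0,0]],[85,[0,0,-190],[0,0,0]],[85,[0,0,-190],[0,0,0]]]'

```text
clock: 10.88
tcp_pos: [0.525, -0.3235, 0.1973]
orientation: [2.116, 2.318, 0.003]
contact_force: [-0.4, -0.0, 0.1]
grip_width: 0.0852
```

```bash
python3 - <<'E'
from h import *
plan((.645,-.2,.19,-5),(.6486,-.1485,.15,10))
T=np.load("top0.npz"); c=cloud('top',T['d']); q=c[138:172,295:330].reshape(-1,3)
for z0,z1 in((.088,.1),(.06,.085)):
    s=q[(q[:,2]>z0)&(q[:,2]<z1)]; print(len(s),s.mean(0) if len(s) else 0)
S=np.load("s1.npz"); c=cloud('scene',S['d']); q=c[165:205,250:285].reshape(-1,3)
for z0,z1 in((.06,.068),(.07,.078),(.08,.09),(.094,.1)):
    s=q[(q[:,2]>z0)&(q[:,2]<z1)&(np.hypot(q[:,0]-.648,q[:,1]+.148)<.02)]; print(z0,len(s),s.mean(0).round(4),s[:,:2].min(0).round(4),s[:,:2].max(0).round(4))
E
```

```text
t 10.88 tcp [ 525.  -323.5  197.3] yang 5.2 w 85.2 F [-0.4 -0.   0.1]
[112.1, 130.7, 7.6] [0.004, 0.001, 0.178]
[163.1, 138.8, 47.6] [0.004, 0.001, -0.084]
65 [ 0.64881034 -0.14883972  0.09481935]
14 [ 0.64246219 -0.14787929  0.07589792]
0.06 19 [ 0.6473 -0.144   0.0647] [ 0.6414 -0.1524] [ 0.6539 -0.1373]
0.07 36 [ 0.6456 -0.1436  0.0738] [ 0.6403 -0.155 ] [ 0.655  -0.1377]
0.08 51 [ 0.6455 -0.1432  0.0851] [ 0.6403 -0.154 ] [ 0.6555 -0.137 ]
0.094 43 [ 0.6472 -0.1454  0.097 ] [ 0.6399 -0.1545] [ 0.6575 -0.1367]
```

Call:
play_rows --deltas '[[60,[30,26,0],[0,0,-0.02]],[50,[70,60,0],[0,0,-0.04]],[50,[110,95,5],[0,0,-0.07]],[50,[145,125,15],[0,0,-0.08]],[50,[163,138,30],[0,0,-0.08]],[50,[163,138,45],[0,0,-0.08]],[50,[163,138,48],[0,0,-0.08]],[50,[163,138,48],[0,0,-0.08]]]'

```text
clock: 11.88
tcp_pos: [0.6469, -0.1508, 0.149]
orientation: [2.025, 2.398, 0.001]
contact_force: [-0.4, -0.1, 0.9]
grip_width: 0.0494
```

```bash
python3 - <<'E'
from h import *
p,d=r.grab_frame('scene'); save('s3.png',cv2.resize(p[100:260,190:350],None,fx=3.5,fy=3.5,interpolation=3)); np.savez("s3",p=p,d=d)
plan((.6485,-.148,.058,10))
print(pix('scene',(.6485,-.148,.096)),pix('scene',(.6485,-.148,.062)))
E
```

```text
t 11.93 tcp [ 647.4 -150.5  149.7] yang 9.7 w 50.1 F [-0.1  0.3  0.2]
[2.5, 1.2, 91.7] [0.003, 0.002, -0.006]
[266.48407944 174.69947197] [266.94455232 191.66450594]
```

View pics/s3.png

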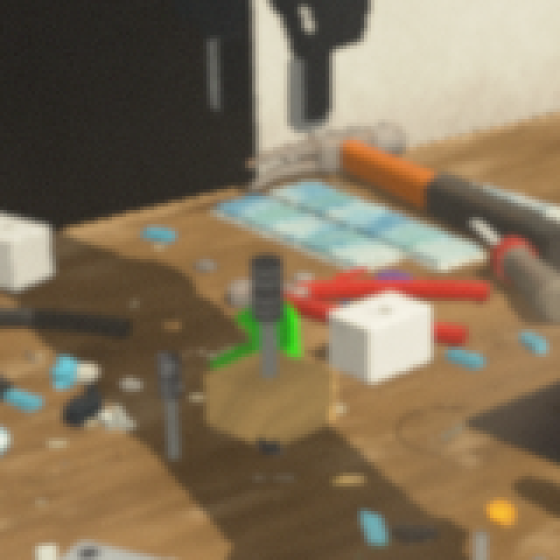

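The pin's grip is at crop (266,285), full-frame (266,181), which agrees with my projected axis at (266.7,183). Descending to grip it.

Call:
play_rows --deltas '[[50,[2,1,25],[0,0,0]],[50,[2.5,1,50],[0,0,0]],[50,[2.5,1,75],[0,0,0]],[50,[2.5,1,89],[0,0,0]],[50,[2.5,1,91.5],[0,0,0]],[40,[2.5,1,91.5],[0,0,0]],[30,[2.5,1,91.5],[0,0,0]],[24,[2.5,1,91.5],[0,0,0]]]' --squeeze 30

```text
clock: 12.92
tcp_pos: [0.6488, -0.1481, 0.059]
orientation: [2.024, 2.397, 0.003]
contact_force: [0.3, 0.6, 0.9]
grip_width: 0.0241
```

Call:
play_rows --deltas '[[20,[0,0,0],[0,0,0]],[10,[0,0,0],[0,0,0]],[10,[0,0,0],[0,0,0]],[10,[0,0,0],[0,0,0]]]' --squeeze 40

```text
clock: 13.42
tcp_pos: [0.6492, -0.1481, 0.0595]
orientation: [2.023, 2.396, 0.004]
contact_force: [0.2, -0.5, 4.4]
grip_width: 0.0165
```

Call:
play_rows --deltas '[[10,[0,0,-4],[0,0,0]],[10,[0,0,-12],[0,0,0]],[10,[0,0,-25],[0,0,0]],[10,[0,0,-45],[0,0,0]],[10,[0,0,-65],[0,0,0]],[10,[0,0,-75],[0,0,0]],[10,[0,0,-75],[0,0,0]]]'

```text
clock: 14.3
tcp_pos: [0.6494, -0.1481, 0.1358]
orientation: [2.022, 2.395, 0.005]
contact_force: [0.1, 1.2, -1.2]
grip_width: 0.016
```

```bash
python3 - <<'E'
from h import *
c=np.array([.4746,.0775]); a=np.radians(27.3); ey=np.array([-np.sin(a),np.cos(a)])
B=[c+ey*k for k in(-.032,0,.032)]; print(np.round(B,4))
# bores seen dark in top image after mould lifted
T=np.load("t1.npz"); g=T['p'].mean(2)
for b in B:
    u,v=pix('top',(*b,.04)); print("pred px",u.round(1),v.round(1)); u0,v0=int(round(u)),int(round(v))
    w=np.clip(140-g[v0-5:v0+6,u0-5:u0+6],0,None); V,U=np.mgrid[v0-5:v0+6,u0-5:u0+6]
    uv=((w*U).sum()/w.sum(),(w*V).sum()/w.sum()); print("seen",np.round(uv,1),ray('top',uv,.038).round(4))
plan((.56,-.05,.145,20),(*B[1],.135,25))
E
```

```text
[[0.4893 0.0491]
 [0.4746 0.0775]
 [0.4599 0.1059]]
pred px 217.5 226.9
seen [217.5 227.5] [0.4881 0.0493 0.038 ]
pred px 203.9 233.7
seen [203.7 234.4] [0.4731 0.0783 0.038 ]
pred px 190.3 240.4
seen [191.  240.8] [0.4591 0.105  0.038 ]
t 14.3 tcp [ 649.4 -148.1  135.8] yang 9.6 w 16.0 F [ 0.1  1.2 -1.2]
[111.7, -71.6, -10.1] [0.007, 0.004, -0.181]
[251.7, -134.5, -1.1] [0.007, 0.005, -0.268]
```

```bash
python3 - <<'E'
from h import *
plan((.4890,.0491,.115,25))
E
```

```text
t 14.3 tcp [ 649.4 -148.1  135.8] yang 9.6 w 16.0 F [ 0.1  1.2 -1.2]
[221.4, -125.2, 19.1] [0.007, 0.005, -0.268]
```

Call:
play_rows --deltas '[[10,[30,-17,-3],[0.002,0.001,-0.04]],[10,[75,-42,-3],[0.004,0.003,-0.1]],[10,[125,-70,0],[0.006,0.005,-0.17]],[10,[175,-99,5],[0.007,0.005,-0.22]],[10,[210,-118,12],[0.007,0.005,-0.26]],[10,[221,-125,19],[0.007,0.005,-0.27]],[10,[221,-125,19],[0.007,0.005,-0.27]],[10,[221,-125,19],[0.007,0.005,-0.27]]]'

```text
clock: 15.3
tcp_pos: [0.4904, 0.0475, 0.1151]
orientation: [-1.689, -2.649, -0.0]
contact_force: [0.1, -0.4, -0.6]
grip_width: 0.0159
```

```bash
python3 - <<'E'
from h import *
p,d=r.grab_frame('scene'); save('s4.png',cv2.resize(p[190:330,150:270],None,fx=4,fy=4,interpolation=3)); np.savez("s4",p=p,d=d)
plan((.4890,.0491,.115,25)); o=r.get_obs()['tcp_pos']
t=o+[0,0,-.0515]; print([ ((pix('scene',q)-[150,190])*4).round(0) for q in (t,t+[0,0,.05],(.4893,.0491,.04),(.4746,.0775,.04),(.4599,.1059,.04))])
E
```

```text
t 15.35 tcp [490.4  47.5 115.1] yang 25.0 w 15.9 F [ 0.5  0.1 -0.1]
[2.1, -0.6, 0.1] [0.0, -0.0, -0.001]
[array([275., 257.]), array([267., 134.]), array([277., 316.]), array([229., 357.]), array([177., 402.])]
```

View pics/s4.png

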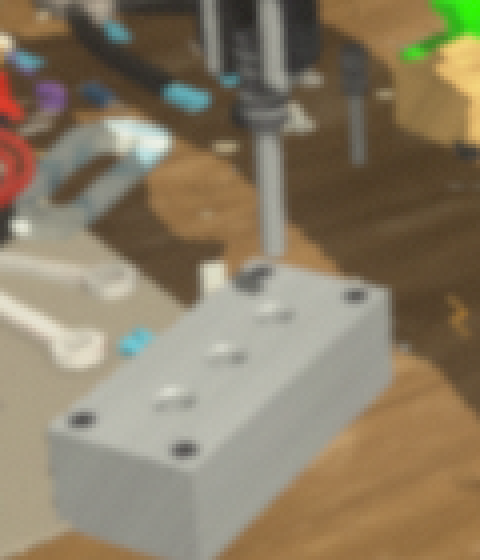

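The pin tip is at (273,255) and the bores at (273,311), (225,353) and (174,400). These match the predictions to within about 1 mm, so I'll probe bore 1.

Call:
play_rows --deltas '[[10,[2,-0.5,5],[0,0,0]],[10,[2,-0.5,15],[0,0,0]],[10,[2,-0.5,22],[0,0,0]],[10,[2,-0.5,26],[0,0,0]],[10,[2,-0.5,30],[0,0,0]],[10,[2,-0.5,34],[0,0,0]],[10,[2,-0.5,38],[0,0,0]],[10,[2,-0.5,40],[0,0,0]]]'

```text
clock: 16.35
tcp_pos: [0.489, 0.0491, 0.0749]
orientation: [-1.689, -2.649, -0.0]
contact_force: [0.9, -0.4, -0.3]
grip_width: 0.0161
```

Call:
play_rows --deltas '[[10,[0,0,2],[0,0,0]],[10,[0,0,4],[0,0,0]],[10,[0,0,6],[0,0,0]],[10,[0,0,8],[0,0,0]],[10,[0,0,10],[0,0,0]],[10,[0,0,10],[0,0,0]]]'

```text
clock: 17.1
tcp_pos: [0.4907, 0.0493, 0.0669]
orientation: [1.688, 2.647, 0.002]
contact_force: [-4.1, -0.9, 19.8]
grip_width: 0.0165
```

The pin stopped with its tip at about 15.5 mm above the bench, at 20 N. That is the blind floor (16 mm). I'll relieve the load and release.

Call:
play_rows --deltas '[[10,[1,0,0],[0,0,0]],[10,[1,0,-0.4],[0,0,0]],[10,[1,0,-0.4],[0,0,0]]]'

```text
clock: 17.48
tcp_pos: [0.4906, 0.0503, 0.0674]
orientation: [1.687, 2.646, 0.002]
contact_force: [0.4, -0.1, 3.2]
grip_width: 0.0158
```

Call:
play_rows --deltas '[[20,[0,0,0],[0,0,0]],[26,[0,0,0],[0,0,0]],[32,[0,0,0],[0,0,0]],[40,[0,0,0],[0,0,0]],[50,[0,0,0],[0,0,0]],[50,[0,0,0],[0,0,0]]]'

```text
clock: 18.23
tcp_pos: [0.4906, 0.0503, 0.0674]
orientation: [1.687, 2.646, 0.002]
contact_force: [0.3, 0.4, -0.0]
grip_width: 0.0497
```

Call:
play_rows --deltas '[[50,[0,0,-8],[0,0,0]],[50,[0,0,-25],[0,0,0]],[50,[0,0,-50],[0,0,0]],[50,[0,0,-80],[0,0,0]],[50,[0,0,-110],[0,0,0]],[50,[0,0,-130],[0,0,0]],[50,[0,0,-130],[0,0,0]]]'

```text
clock: 19.1
tcp_pos: [0.4914, 0.0507, 0.1999]
orientation: [1.686, 2.643, 0.006]
contact_force: [-0.5, -0.1, 0.3]
grip_width: 0.0502
```

```bash
python3 - <<'E'
from h import *
p,d=r.grab_frame('scene'); np.savez("s5",p=p,d=d); save('s5.png',cv2.resize(p[140:340,130:450],None,fx=2.5,fy=2.5,interpolation=3))
c=cloud('scene',d).reshape(-1,3)
q=c[(np.hypot(c[:,0]-.489,c[:,1]-.049)<.02)&(c[:,2]>.045)&(c[:,2]<.11)]; print(len(q),np.percentile(q[:,2],[0,50,95,99,100]),q.mean(0))
m=c[(abs(c[:,0]-.525)<.07)&(abs(c[:,1]+.323)<.08)&(c[:,2]>.03)&(c[:,2]<.06)]
print("mould top",np.percentile(m[:,2],[10,50,90]),m.mean(0))
t=m-m.mean(0); print(np.linalg.svd(t,full_matrices=False)[2][2])
plan()
E
```

```text
400 [0.04505455 0.08643211 0.10584539 0.10628705 0.10735662] [0.48708148 0.0533164  0.08386946]
mould top [0.03153396 0.03574953 0.03697051] [ 0.52225716 -0.31306992  0.03504553]
[-0.0333067   0.00888362  0.9994057 ]
t 19.15 tcp [490.6  50.4 198.6] yang 24.9 w 50.1 F [-0.8 -0.2 -0.8]
```

View pics/s5.png

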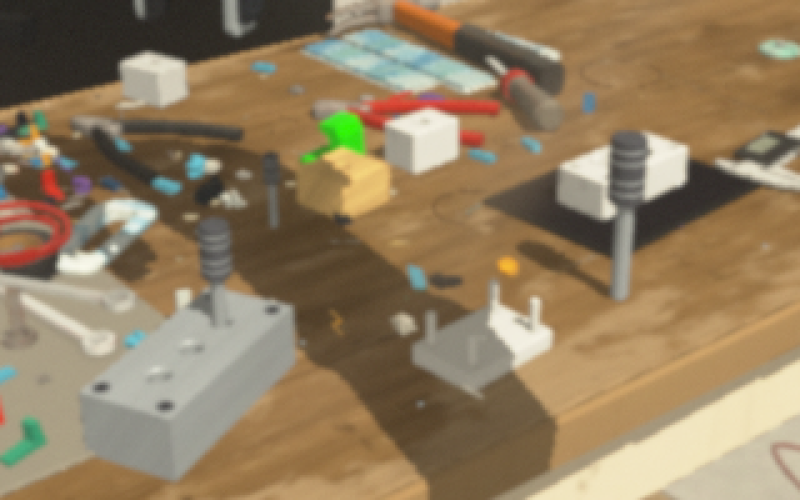

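The pin stands in bore 1 at (215,270), with its top measured at 105 mm (104 expected if blind, 88 if through). The mould lies on the mat at (620,175), and the lid and small block are where they were. I'll check once more that the mould is flat, from the top view, then hand in.

```bash
python3 - <<'E'
from h import *
p,d=r.grab_frame('top'); c=cloud('top',d).reshape(-1,3)
m=c[(abs(c[:,0]-.525)<.05)&(abs(c[:,1]+.323)<.07)&(c[:,2]>.029)&(c[:,2]<.045)]
print(len(m),np.median(m[:,2]),cv2.minAreaRect((m[:,:2]*1000).astype(np.float32)))
A=np.c_[m[:,:2]-m[:,:2].mean(0),np.ones(len(m))]; print("slope deg",np.degrees(np.linalg.lstsq(A,m[:,2],rcond=None)[0][:2]))
q=c[(np.hypot(c[:,0]-.415,c[:,1]+.208)<.03)&(c[:,2]>.1)]; print("bigpin",q.mean(0))
ok=len(m)>300 and abs(np.median(m[:,2])-.034)<.003
print("ok",ok)
if ok: print(r.hand_in())
E
```

```text
718 0.033377983879642276 ((524.8464965820312, -323.2166442871094), (44.950321197509766, 100.9032211303711), 5.222151279449463)
slope deg [-0.12280209 -0.0450691 ]
bigpin [ 0.41561838 -0.20716022  0.11430227]
ok True
the job is handed in; nothing more can be done
None
```

The job is done and handed in at about 19 s of the 61 s allowed. The blind bore is bore 1, or the end bore at (0.489, 0.049) if the plate's y axis runs the other way, and the test pin is standing in it.

- **Mould half:** I lifted it straight off the plate and set it down on the mat with about 9 N of contact force. The last check shows its top at 33.4 mm (34 expected), a tilt of about 0.1°, and all of it within the mat.
- **Pin:** I took the middle-sized pin from the stand. In bore 1 it stopped with its tip about 15.5 mm above the bench, where the blind floor is 16 mm. After release its top measured about 105 mm (104 expected in the blind bore, 88 in a through bore).
- **Bores not probed:** only one bore is blind and the first one I tried was it, so I did not probe bores 2 and 3.
- **Other objects:** the mould lid and the small mould block were not touched and look unmoved. The tall pin is also where it was.
- **One check that disagreed:** a rough plane fit from the scene camera gave the mould about 2° of tilt. I put that down to points on its side faces. The cleaner top-view fit gave the 0.1°.

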